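Lock the mosaic panel in its gluing jig and offer up the missing block

TASK

The mosaic panel in the gluing jig is missing a block. First swing the red hold-down latch down until it rests fully in its catch, then pick up the teal block, lift it over the jig's tall fence and finish holding it still in the gripper, hovering about one centimetre above the panel face, level, centred and squared up over the empty pocket, so the fit can be judged by eye before gluing. Do not let the block touch the jig or panel at any time, leave the other things where they are, and do not put the block down: the job ends while you hold it.

Things in the scene. Friction and masses are not known exactly. Their poses are not given: they have to be found in the camera images.
- jig: plywood gluing jig fixed to the bench, holding a white-edged mosaic panel. Origin on the bench; x from its near to its far side, y to its left, z up. Base 12 mm thick, x -100 to +110, y -125 to +110 mm. Panel 170 x 165 mm, centred at x 0, y -17.5, face 38 mm above the bench. A low fence on the far side (x 86 to 104) is 55 mm high. The latch runs along the left side at y +85
- fence_top (a point): middle of the top edge of the jig's tall wooden fence, 85 mm above the bench, at x 0, y -110 mm in the jig's frame; the fence is 18 mm thick and 220 mm long along the jig's x, between the panel and the stock board
- pocket (a point): centre of the empty pocket's mouth, at the level of the panel face (38 mm above the bench), at x +5, y -20 mm in the jig's frame; the pocket has a dark bare-wood floor, is 76 mm long along the jig's x and 46 mm wide along its y, 16 mm deep
- latch (a joint): angle (rad) of the red latch bar about its level hinge, which lies along the jig's y: 0 = closed, level, resting in the steel catch; grows as it swings up towards the jig's far side; starts between 0.6 and 1.1, range 0 to 1.3. A stiff hinge: it stays where it is left, also at 0, and moves with about 1.5 N at the knob
- latch_hinge (a point): hinge axis of the latch, in the bar's middle plane, 55 mm above the bench, at x +30, y +85 mm in the jig's frame. The bar (16 mm wide, 14 mm thick) points from here to the jig's -x when closed and has a short side arm at 50 mm that ends just over the panel's edge
- latch_knob (a point): centre of the black knob at the bar's free end, 145 mm from the hinge axis: a cylinder 22 mm in diameter, 26 mm long along the jig's y (parallel to the hinge); it can be pinched end to end from above, or pushed. Closed, it is 55 mm above the bench, 30 mm outside the panel's near edge, only bench and base board's edge below. The catch is 55 mm from it along the bar
- teal_block: the block to carry: teal (dark blue-green) hardwood inlay block, 70 x 40 x 26 mm (x, y, z), about 55 g, lying flat on the stock board; origin at the centre of its underside, x along its 70 mm length, z up. It can be any of the three on the board
- orange_block: bystander: orange hardwood inlay block, 70 x 40 x 26 mm (x, y, z), about 55 g, lying flat on the stock board; origin at the centre of its underside, x along its 70 mm length, z up. 
- cream_block: bystander: cream hardwood inlay block, 70 x 40 x 26 mm (x, y, z), about 55 g, lying flat on the stock board; origin at the centre of its underside, x along its 70 mm length, z up. 
- board: fixed pale wooden stock board, 230 x 210 x 8 mm, on the bench to the robot's right, with the three blocks on it, at least 20 mm apart; origin at the centre of its underside
- glue: bystander: yellow glue bottle with red cap, 60 mm in diameter, 150 mm tall, standing; origin at the centre of its foot
- hammer: bystander: hammer lying on the bench to the left of the jig; origin under its middle
There are look-alikes about, which are no part of the job. Several things have the shape of the teal_block; the one meant has the colours described above.

How it is judged:
By the outcome, as a careful person would: the job done as asked, in the order asked, and still so for the second after the job is handed in, while the arm keeps its last pose, push and grip.
It also fails if it takes over 59 s, if anything falls off the work surface, if the arm or the gripper's body presses on something with over 40 N, if the wrist force passes 120 N, or if a joint passes its speed limit or range.

ROBOT

A 7-joint arm with a two-finger parallel gripper is mounted at the origin on the work surface. World frame = base frame: x ahead of the robot, y to its left, z up, the work surface at z = 0. Lengths are in mm, angles in rad, forces in N, time in s.
With the tool pointing down it reaches from about 350 to 900 mm from the base axis. Payload 19.9 kg.
Tool frame: the origin (TCP) lies midway between the tips of the shut fingers; the grasp point (between the pads) lies 19 mm behind it (tcp_to_grasp is the distance from the TCP to the grasp point, in mm); z points along the fingers, y is the line along which they close (so a half turn about z gives the same grasp; the last joint's range is limited). The gripper opens to 85 mm and grips with 20 to 120 N. Pads are 22 mm wide; open, the fingers measure 114 mm over their backs; the gripper's body (76 mm by 85 mm) begins 54 mm behind the grasp point. The pads swing forward as they close: fully open they stand 13 mm farther back than shut.
Start: joints at [1.262, 0.417, -0.01, 1.614, 0.005, 1.111, -0.053], TCP at [164.774, -602.869, 231.26] pointing down, gripper open.
Joint ranges: [-2.81, 2.81], [-0.39, 2.02], [-1.27, 1.25], [0.06, 2.57], [-1.19, 4.33], [0.19, 2], [-2.82, 2.82]. Speed limits (rad/s): [1.89, 1.89, 2.39, 2.39, 3.01, 3.01, 3.01].

INTERFACE

Orientations are given as a rotation vector (axis times angle).
In Python, from bench import state, capture, close_job, tcp_to_grasp gives the robot as it stands.
- The arm moves only by the tool move_arm, never from a script. Its argument "series" is a list of rows, each a list of 2 entries, a list of its own where there are three numbers: the shift along the tool's x, y, z in mm, then the turn about the tool's z in rad. A call has 1 to 12 rows; each row is the pose to reach, as a shift and turn from the pose commanded when the call began, along the tool's axes at that moment; what a row does not reach only later rows make up. A row lasts 1/12 s, in which the tool goes at most 41.7 mm and 7.16 degrees, less where a joint would pass 70% of its speed; a pose out of reach is approached as far as the arm can. A call with a gripper value outside its range is refused whole. "hand" is the finger opening in mm, from 0 to 85.4, set as the call begins (left out, the last holds). The fingers move at their own pace and stop on an object; "force" is the grip in N (left out, the last holds). Time passes only in rows, so rows that repeat a pose let the fingers close. It gives the time, the measured TCP pose, the force, the opening and the grip force at its end, in the units of the state.
- state(): the state, without advancing time (a new reading comes with each control period).
- capture(name): name is "scene" or "top" or "wrist"; returns a dict with "color" (420x560x3 uint8, blue, green, red), "depth" (420x560 float32, mm along the optical axis (not along the pixel's ray), 0 where there is no reading), "camera_matrix" (3x3 intrinsics, pixels), "pose" (4x4, takes a point from camera to world coordinates). Camera axes: x right, y down, z forward; pixel columns grow to the right and rows downward; lengths in mm; the calibration is good to about 2 mm. A picture is of the moment at which its call begins.
- close_job(): hands the job in; it is judged then, once.
The state is a dict: "time_s": time; "joints": joint angles; "qd": joint speeds; "joint_torque": joint torques, N m; "position": TCP position; "orientation": TCP orientation; "wrist_force": force on the tool from outside, world axes, zero at the start; "ft_torque": the same for the moment, N m; "gripper_width": opening from 0.0 (shut) to 1.0 (fully open); "finger_force": force on a finger pad.
Only numpy, scipy, OpenCV 4.12 (cv2) and the standard library are available. Lean on these libraries where they do the work, as an engineer would, in place of code of your own. Each camera call takes 0.05 s, during which the arm holds its last target. There are 200 camera calls.

## Working session

There is one attempt and no reset: what is moved stays moved. The work goes in short steps, Python scripts to look and compute and a tool call to move; the robot and the scene stay as the last step left them, time stands still between calls to the robot, and variables do not carry over. Pictures are saved under pics/ and viewed, at most 10 in all, crops included, and the job is handed in when it is done.

Besides the shell and the picture viewer there is one more tool, called after "Call:" as name([rows], argument=value, ...), one row to a line, values as JSON. move_arm: Moves the arm, as the interface text tells. Its arguments: {"type":"object","properties":{"series":{"type":"array","items":{"type":"array"}},"hand":{"type":"number"},"force":{"type":"number"}},"required":["series"]}

```bash
mkdir -p pics; ls; python3 - <<'E'
from bench import *
import cv2,numpy as np
s=state();print(s)
for n in("scene","top"):
    c=capture(n);cv2.imwrite(f"pics/{n}0.png",c["color"]);np.savez(f"pics/{n}0.npz",**c)
    print(c["camera_matrix"],c["pose"].round(3))
E
```

```text
pics
{'time_s': 0.0, 'joints': array([ 1.26251493,  0.41800685, -0.01033147,  1.6141822 ,  0.00468677,
        1.1107021 , -0.05300502]), 'qd': array([ 8.60215322e-04,  1.26210588e-03, -7.70532292e-04,  5.24338033e-04,
       -2.23088431e-03, -6.02572671e-04,  2.45856699e-06]), 'joint_torque': array([-2.43197073e-04, -8.64438343e+01,  6.79296255e-01, -4.34891403e+01,
        1.91830978e-02,  7.52780295e-03, -3.32345326e-05]), 'position': array([ 164.68284358, -602.54432942,  230.63624269]), 'orientation': array([-3.11243925e+00, -4.17687561e-01,  3.75220945e-04]), 'wrist_force': array([ 0.06747192, -0.03933524,  1.14326024]), 'ft_torque': array([ 0.01662563, -0.05892929,  0.0276285 ]), 'finger_force': 0.0, 'gripper_width': 1.0011664974224412}
[[503.86118227   0.         277.6580098 ]
 [  0.         503.86118227 205.08524038]
 [  0.           0.           1.        ]] [[ 4.870000e-01  5.210000e-01 -7.010000e-01  1.407259e+03]
 [ 8.730000e-01 -2.700000e-01  4.070000e-01 -4.432860e+02]
 [ 2.300000e-02 -8.100000e-01 -5.860000e-01  8.064860e+02]
 [ 0.000000e+00  0.000000e+00  0.000000e+00  1.000000e+00]]
[[543.2757288    0.         281.37301538]
 [  0.         543.2757288  206.73743666]
 [  0.           0.           1.        ]] [[-1.50000e-02 -9.97000e-01  7.00000e-02  4.41928e+02]
 [-1.00000e+00  1.50000e-02 -1.10000e-02  5.74270e+01]
 [ 1.00000e-02 -7.00000e-02 -9.97000e-01  1.57479e+03]
 [ 0.00000e+00  0.00000e+00  0.00000e+00  1.00000e+00]]
```

View pics/top0.png

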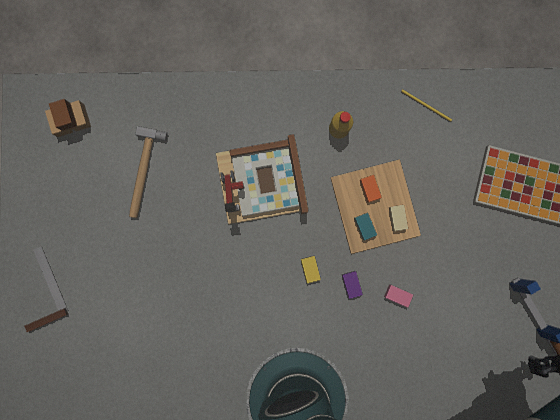

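View pics/scene0.png

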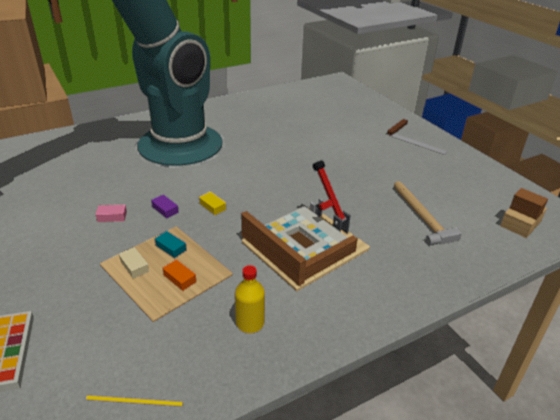

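Top: pocket at (265,180), teal block at (366,227), latch at about (233,187), with its knob towards the robot near (236,226). Scene: knob at (319,166), so the latch is clearly open; teal block at (171,243).

```bash
cat > h.py <<'E'
import numpy as np,cv2
from scipy.spatial.transform import Rotation as R
def ray(c,px,z):
    px=np.atleast_2d(px).astype(float);K=c["camera_matrix"];P=c["pose"]
    d=np.c_[(px-K[:2,2])/[K[0,0],K[1,1]],np.ones(len(px))]@P[:3,:3].T
    return P[:3,3]+d*((z-P[2,3])/d[:,2])[:,None]
def cloud(c):
    K=c["camera_matrix"];P=c["pose"];v,u=np.mgrid[:420,:560];d=c["depth"]
    p=np.stack([(u-K[0,2])/K[0,0]*d,(v-K[1,2])/K[1,1]*d,d],-1)
    return p@P[:3,:3].T+P[:3,3]
def mask(c,lo,hi):
    return cv2.inRange(cv2.cvtColor(c["color"],cv2.COLOR_BGR2HSV),np.array(lo),np.array(hi))
def blobs(m,amin):
    return [k for k in cv2.findContours(m,cv2.RETR_EXTERNAL,cv2.CHAIN_APPROX_NONE)[0] if cv2.contourArea(k)>amin]
def rect(c,k,z):
    "min-area rectangle on plane z: centre, (long,short), angle of long axis (rad)"
    w=ray(c,k.reshape(-1,2),z)[:,:2].astype(np.float32)
    (x,y),(a,b),t=cv2.minAreaRect(w)
    if a<b:a,b,t=b,a,t+90
    t=(t+90)%180-90
    return np.round([x,y,a,b,t],1)
E
python3 - <<'E'
from h import *
t=dict(np.load("pics/top0.npz"));s=dict(np.load("pics/scene0.npz"))
hsv=cv2.cvtColor(t["color"],cv2.COLOR_BGR2HSV)
for p in [(366,227),(265,180),(303,180),(233,186),(360,200)]:print(p,hsv[p[1],p[0]])
W=cloud(t);print("z",[W[p[1],p[0]].round() for p in [(366,227),(265,180),(299,180)]])
for k in blobs(mask(t,(85,90,40),(105,255,200)),100):print("teal",rect(t,k,34),k.mean(0))
m=mask(t,(0,60,30),(25,255,110));m[:, :210]=0;m[:,312:]=0
for k in blobs(m,60):print("brown38",rect(t,k,38),"85",rect(t,k,85),k.mean(0))
W2=cloud(s)
m=mask(s,(0,180,60),(8,255,255))
for k in blobs(m,40):print("red",k.mean(0),[W2[k[i,0,1],k[i,0,0]].round() for i in range(0,len(k),8)])
m=mask(s,(0,0,0),(180,255,45));m[:150]=0;m[185:]=0;m[:,:300]=0;m[:,340:]=0
y,x=np.nonzero(m);print("knob",np.median(W2[y,x],0),x.mean(),y.mean(),len(x))
cv2.imwrite("pics/crop.png",np.hstack([cv2.resize(t["color"][120:250,200:300],None,fx=4,fy=4),cv2.resize(s["color"][150:280,300:400],None,fx=4,fy=4)]))
E
```

```text
(366, 227) [ 91 106 101]
(265, 180) [14 84 91]
(303, 180) [ 83   9 117]
(233, 186) [  0 139 119]
(360, 200) [ 16 100 151]
z [array([ 489., -199.,   35.]), array([628.,  86.,  26.]), array([619.,  -9.,  89.])]
teal [ 491.3 -198.9   67.6   38.3   19.7] [[365.73846154 226.18461538]]
brown38 [522.9 173.3  34.9  31.9 -84.5] 85 [520.4 169.8  33.9  31.  -84.5] [[234.3877551  216.79591837]]
brown38 [598.9 182.   74.9  58.4 -19. ] 85 [594.1 178.2  72.6  56.7 -19. ] [[232.35576923 189.30769231]]
brown38 [626.8  83.3  68.9  40.8   9.5] 85 [621.1  82.5  66.7  39.5   9.5] [[265.57746479 180.15492958]]
brown38 [628.9  74.5 228.1 190.5  10.7] 85 [623.2  74.  221.2 184.7  10.7] [[278.61848341 177.44549763]]
red [[  6.68292683 374.85365854]] [array([ 687., -575.,   18.]), array([ 687., -587.,   21.]), array([ 698., -593.,   20.]), array([ 705., -584.,   20.]), array([ 706., -572.,   22.]), array([ 688., -573.,   19.])]
red [[ 16.52777778 328.83333333]] [array([ 584., -548.,   20.]), array([ 582., -563.,   20.]), array([ 595., -563.,   18.]), array([ 602., -549.,   21.]), array([ 588., -542.,   21.])]
red [[249.17948718 272.30769231]] [array([ 766., -135.,  148.]), array([ 780., -150.,  149.]), array([ 789., -145.,  139.]), array([ 790., -130.,  143.]), array([ 774., -124.,  147.])]
red [[329.08  195.072]] [array([551., 176., 161.]), array([558., 166., 151.]), array([571., 168., 135.]), array([585., 171., 119.]), array([598., 173., 102.]), array([608., 146., 103.]), array([607., 142.,  88.]), array([610., 161.,  90.]), array([616., 175.,  80.]), array([631., 181.,  66.]), array([627., 192.,  69.]), array([617., 185.,  89.]), array([601., 183., 104.]), array([587., 182., 119.]), array([574., 180., 136.]), array([561., 176., 153.])]
knob [546.69363515 165.61382942 170.47077019] 318.02985074626866 165.1044776119403 67
```

View pics/crop.png

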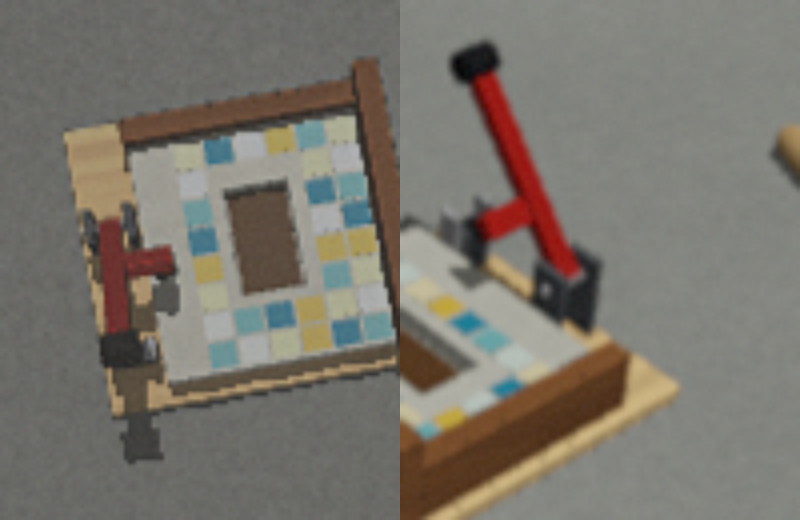

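Left half: latch bar runs from the hinge at crop (110,222) to the knob at (122,350), with the pocket squared to the panel. Right half: bar raised about 0.9 rad, knob at the upper left. The latch comes first, so I'll work out the approach.

```bash
cat >> h.py <<'E'
def axes(s):
    M=R.from_rotvec(s["orientation"]).as_matrix();return M,np.degrees(np.arctan2(M[1,0],M[0,0]))
def go(s,p,xdir=None):
    "shift in tool axes to world p and turn to bring tool x onto xdir (deg, mod 180)"
    M,a=axes(s);d=M.T@(np.array(p)-s["position"])
    t=0 if xdir is None else -np.radians((xdir-a+90)%180-90)
    return d.round(1),round(t,3)
E
python3 - <<'E'
from h import *
from bench import *
s=state();print(axes(s))
print(go(s,(547,175,300),10),go(s,(547,175,210),10))
E
```

```text
(array([[ 9.64630832e-01,  2.63604264e-01, -3.86476526e-04],
       [ 2.63604523e-01, -9.64630332e-01,  9.88426820e-04],
       [-1.12253455e-04, -1.05534395e-03, -9.99999437e-01]]), np.float64(15.284049935478903))
(array([ 573.8, -649.4,  -68.6]), np.float64(0.092)) (array([ 573.8, -649.3,   21.4]), np.float64(0.092))
```

Call:
move_arm([
  [[0,0,-70],0],
  [[30,-34,-70],0],
  [[286,-325,-70],0.09],
  [[286,-325,-70],0.09],
  [[574,-649,-70],0.09],
  [[574,-649,-70],0.09],
  [[574,-649,-70],0.09],
  [[574,-649,-70],0.09],
  [[574,-649,-70],0.09],
  [[574,-649,-70],0.09],
  [[574,-649,-70],0.09],
  [[574,-649,-70],0.09],
], hand=0)

```text
time_s: 1.1
position: [364.4, -195.3, 298.6]
orientation: [3.129, 0.277, -0.0]
wrist_force: [1.6, -0.3, 0.6]
gripper_width: 0.001
finger_force: 0.0
```

```bash
python3 - <<'E'
from h import *
from bench import *
s=state();print(s["position"],go(s,(500,165,250),10))
E
```

```text
[ 364.43916775 -195.25511405  298.56862732] (array([ 196.8, -330.8,   48.4]), np.float64(0.002))
```

Call:
move_arm([
  [[197,-331,0],0],
  [[197,-331,0],0],
  [[197,-331,0],0],
  [[197,-331,0],0],
  [[197,-331,0],0],
  [[197,-331,0],0],
  [[197,-331,0],0],
  [[197,-331,0],0],
  [[197,-331,0],0],
  [[197,-331,0],0],
  [[197,-331,0],0],
  [[197,-331,0],0],
])

```text
time_s: 2.1
position: [499.7, 163.5, 298.0]
orientation: [-3.129, -0.279, 0.002]
wrist_force: [0.6, -0.5, -0.4]
gripper_width: -0.002
finger_force: 0.0
```

```bash
python3 - <<'E'
from h import *
from bench import *
s=state();print(s["position"],s["qd"].round(2))
c=capture("wrist");cv2.imwrite("pics/w1.png",c["color"]);np.savez("pics/w1.npz",**c);print(c["pose"].round(2))
E
```

```text
[499.65544906 163.47966832 298.00834513] [ 0.03 -0.02  0.02  0.02 -0.    0.    0.01]
[[ 1.8000e-01 -9.4000e-01 -2.8000e-01  5.7067e+02]
 [-9.8000e-01 -1.7000e-01 -5.0000e-02  1.7742e+02]
 [ 0.0000e+00  2.8000e-01 -9.6000e-01  4.4033e+02]
 [ 0.0000e+00  0.0000e+00  0.0000e+00  1.0000e+00]]
```

View pics/w1.png

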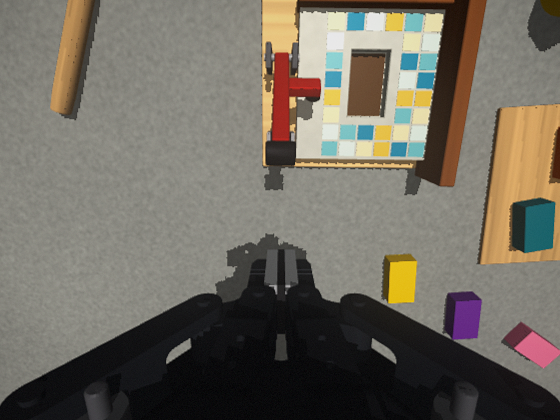

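Wrist view: knob at (281,152), hinge at (281,60), pocket mouth spans about (348–390, 48–118), and teal block at (533,225). I'll measure the knob and pocket here.

```bash
python3 - <<'E'
from h import *
from bench import *
c=dict(np.load("pics/w1.npz"));W=cloud(c)
hsv=cv2.cvtColor(c["color"],cv2.COLOR_BGR2HSV)
m=((hsv[...,2]<150)*255).astype(np.uint8);m2=np.zeros_like(m);m2[35:130,335:402]=m[35:130,335:402]
for k in blobs(m2,800):print("pocket",rect(c,k,38),cv2.boundingRect(k))
m=mask(c,(0,0,0),(180,255,60));m[:135]=0;m[165:]=0;m[:,:262]=0;m[:,302:]=0
y,x=np.nonzero(m);p=W[y,x];p=p[p[:,2]>130];print("knob",p.min(0),p.max(0),np.median(p,0),len(p))
m=mask(c,(0,170,60),(8,255,255));m[:,:255]=0;m[:,298:]=0;m[170:]=0
y,x=np.nonzero(m);p=W[y,x];print("bar z",p[::60].round())
m=mask(c,(85,90,40),(105,255,200));m[:,:450]=0
for k in blobs(m,500):print("teal",rect(c,k,34))
M,a=axes(state());print(a)
E
```

```text
pocket [627.   80.   75.6  46.9   9.6] (347, 49, 45, 68)
knob [529.43137525 158.61718827 157.54148339] [570.67423201 185.81675227 440.33354366] [541.85749607 172.45542051 173.7250154 ] 691
bar z [[636. 194.  62.]
 [633. 185.  67.]
 [629. 179.  71.]
 [621. 189.  80.]
 [617. 184.  87.]
 [613. 181.  90.]
 [609. 180.  97.]
 [609. 168.  93.]
 [603. 180. 102.]
 [604. 167. 100.]
 [598. 179. 109.]
 [599. 166. 100.]
 [593. 179. 113.]
 [595. 166.  96.]
 [587. 177. 122.]
 [583. 180. 127.]
 [578. 183. 129.]
 [578. 171. 132.]
 [573. 174. 139.]
 [569. 178. 143.]
 [565. 180. 146.]
 [564. 171. 149.]
 [560. 178. 153.]
 [559. 169. 155.]
 [554. 176. 160.]
 [553. 167. 160.]]
teal [ 490.8 -195.4   79.3   51.4   24.2]
10.118983210437145
```

Call:
move_arm([
  [[22,-1,0],0],
  [[43,-2,20],0],
  [[43,-2,60],0],
  [[43,-2,100],0],
  [[43,-2,108],0],
  [[43,-2,108],0],
  [[43,-2,108],0],
])

```text
time_s: 2.73
position: [542.4, 172.3, 192.3]
orientation: [-3.129, -0.276, -0.002]
wrist_force: [1.3, 0.2, 0.3]
gripper_width: 0.006
finger_force: 0.0
```

Call:
move_arm([
  [[0,0,6],0],
  [[0,0,10],0],
  [[-2,0,14],0],
  [[-5,0,18],0],
  [[-9,0,22],0],
  [[-13,0,26],0],
  [[-17,0,31],0],
  [[-22,0,36],0],
  [[-26,0,42],0],
  [[-30,0,48],0],
  [[-34,0,54],0],
  [[-37,0,61],0],
])

```text
time_s: 3.73
position: [505.1, 166.2, 129.0]
orientation: [-3.129, -0.277, -0.0]
wrist_force: [-0.6, -0.2, 2.4]
gripper_width: 0.002
finger_force: 1.0
```

Call:
move_arm([
  [[-3,0,6],0],
  [[-6,0,13],0],
  [[-8,0,20],0],
  [[-10,0,27],0],
  [[-12,0,34],0],
  [[-13,0,41],0],
  [[-14,0,48],0],
  [[-14,0,54],0],
  [[-14,0,58],0],
  [[-14,0,61],0],
  [[-14,0,62],0],
  [[-14,0,63],0],
])

```text
time_s: 4.73
position: [491.8, 163.8, 66.5]
orientation: [-3.129, -0.277, -0.0]
wrist_force: [-0.9, -0.5, 1.1]
gripper_width: -0.001
finger_force: 0.4
```

Call:
move_arm([
  [[0,0,1],0],
  [[0,0,1.5],0],
  [[0,0,2],0],
  [[0,0,2.5],0],
  [[0,0,2.5],0],
])

```text
time_s: 5.15
position: [492.0, 164.0, 65.1]
orientation: [3.129, 0.277, 0.001]
wrist_force: [-9.0, -2.6, 25.4]
gripper_width: -0.001
finger_force: 12.5
```

Call:
move_arm([
  [[0,0,-10],0],
  [[0,0,-50],0],
  [[-5,0,-90],0],
  [[-25,0,-130],0],
  [[-40,0,-160],0],
  [[-40,0,-160],0],
  [[-40,0,-160],0],
], hand=65)

```text
time_s: 5.73
position: [452.9, 156.6, 226.1]
orientation: [3.128, 0.277, 0.007]
wrist_force: [0.2, -0.3, -1.0]
gripper_width: 0.759
finger_force: 0.0
```

```bash
python3 - <<'E'
from h import *
from bench import *
s=state();print(s["position"],s["wrist_force"])
c=capture("wrist");W=cloud(c);cv2.imwrite("pics/w2.png",c["color"])
m=mask(c,(0,170,60),(8,255,255));m[:,300:]=0
y,x=np.nonzero(m);p=W[y,x];d=(p[:,:2]-[633.8,188.5])@[-.986,-.167]
ok=abs((p[:,:2]-[633.8,188.5])@[.167,-.986])<7
print(len(p),np.polyfit(d[ok],p[ok,2],1),p[ok,2].min(),p[ok,2].max(),d.min(),d.max())
print(go(s,(440,-195,230),19.7))
E
```

```text
[452.90690083 156.61950177 226.05507082] [ 0.21494027 -0.32989721 -0.99971492]
2602 [5.26687725e-02 5.95266762e+01] 59.34337116672907 368.7580768173083 13.871251780368834 134.31859142432432
(array([-74.4, 343.9,  -3.8]), np.float64(-0.167))
```

View pics/w2.png

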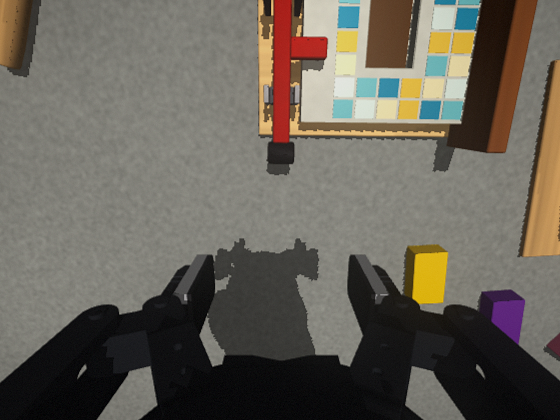

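The latch bar (282,70) lies level between the catch cheeks at (282,95), so it is closed. Next, the teal block.

Call:
move_arm([
  [[-8,40,0],-0.03],
  [[-74,344,-4],-0.167],
  [[-74,344,-4],-0.167],
  [[-74,344,-4],-0.167],
  [[-74,344,-4],-0.167],
  [[-74,344,-4],-0.167],
  [[-74,344,-4],-0.167],
  [[-74,344,-4],-0.167],
  [[-74,344,-4],-0.167],
  [[-74,344,-4],-0.167],
  [[-74,344,-4],-0.167],
])

```text
time_s: 6.7
position: [439.5, -196.2, 226.5]
orientation: [-3.094, -0.533, 0.003]
wrist_force: [1.1, 1.6, 0.2]
gripper_width: 0.764
finger_force: 0.0
```

```bash
python3 - <<'E'
from h import *
from bench import *
s=state();print(s["position"],axes(s)[1])
c=capture("wrist");W=cloud(c);cv2.imwrite("pics/w3.png",c["color"]);np.savez("pics/w3.npz",**c)
m=mask(c,(80,90,30),(105,255,255))
for k in blobs(m,1000):
    mm=np.zeros_like(m);cv2.drawContours(mm,[k],-1,255,-1)
    top=((mm>0)&(abs(W[...,2]-34)<4)).astype(np.uint8)*255
    top=cv2.morphologyEx(top,cv2.MORPH_OPEN,np.ones((3,3)))
    kt=max(blobs(top,100),key=cv2.contourArea)
    z=np.median(W[top>0][:,2]);print(rect(c,k,34),"top",rect(c,kt,34),z,cv2.boundingRect(kt))
    r=rect(c,kt,34);print(go(s,(r[0],r[1],11),r[4]))
E
```

```text
[ 439.48822071 -196.19072465  226.54651255] 19.53840968280449Traceback (most recent call last):
  File "<stdin>", line 10, in <module>
ValueError: max() iterable argument is empty
```

View pics/w3.png

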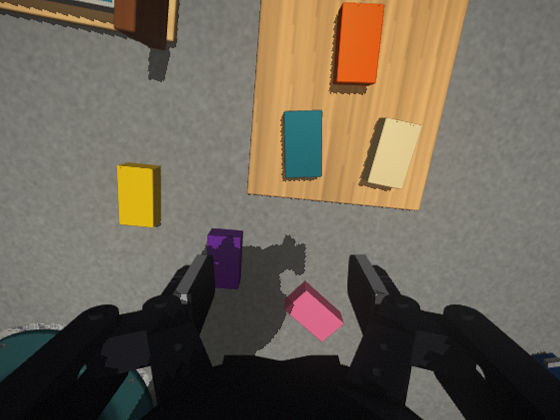

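The teal block's top face spans (285–323, 110–178), with clear space on both sides for the fingers. The blob that failed was the robot's own base at lower left.

```bash
python3 - <<'E'
from h import *
from bench import *
s=state();c=dict(np.load("pics/w3.npz"));W=cloud(c)
m=mask(c,(80,90,30),(105,255,255));m[220:]=0;m[:95]=0
k=max(blobs(m,800),key=cv2.contourArea);mm=np.zeros_like(m);cv2.drawContours(mm,[k],-1,255,-1)
top=((mm>0)&(W[...,2]>31)&(W[...,2]<38)).astype(np.uint8)*255
kt=max(blobs(top,100),key=cv2.contourArea);r=rect(c,kt,34)
v=cv2.cvtColor(c["color"],cv2.COLOR_BGR2HSV)[145,280:330,2];print(v)
print(rect(c,k,34),r,np.median(W[top>0][:,2]));print(go(s,(r[0],r[1],11),r[4]))
E
```

```text
[218 137  96  99  64 104 115 112 117 115 116 114 113 118 116 114 115 115
 115 116 115 113 114 116 115 115 115 115 117 116 116 117 114 115 114 118
 117 117 117 116 120 100 190 208 209 214 215 218 209 191]
[ 488.3 -202.2   68.8   39.    21.6] [ 488.3 -202.3   68.7   39.    21.5] 33.71318364371149
(array([ 43.4,  23.9, 215.7]), np.float64(-0.032))
```

Call:
move_arm([
  [[20,11,10],-0.02],
  [[40,21,40],-0.03],
  [[43.5,23,80],-0.03],
  [[43.5,23,120],-0.03],
  [[43.5,23,155],-0.03],
  [[43.5,23,180],-0.03],
  [[43.5,23,195],-0.03],
  [[43.5,23,205],-0.03],
  [[43.5,23,212],-0.03],
  [[43.5,23,215],-0.03],
  [[43.5,23,215],-0.03],
  [[43.5,23,215],-0.03],
])

```text
time_s: 7.75
position: [489.2, -201.9, 13.8]
orientation: [3.086, 0.584, 0.001]
wrist_force: [-0.6, 0.2, -0.5]
gripper_width: 0.757
finger_force: 0.0
```

Call:
move_arm([
  [[0,0,0],0],
  [[0,0,0],0],
  [[0,0,0],0],
  [[0,0,0],0],
  [[0,0,0],0],
  [[0,0,0],0],
], hand=30, force=40)

```text
time_s: 8.25
position: [489.1, -202.1, 13.9]
orientation: [3.086, 0.583, 0.001]
wrist_force: [-3.0, 0.8, 8.7]
gripper_width: 0.462
finger_force: 40.1
```

Gripped, but only near the top. I'll re-grip 4 mm lower for better pad contact.

Call:
move_arm([
  [[0,0,0],0],
  [[0,0,0],0],
  [[0,0,2],0],
  [[0,0,4],0],
  [[0,0,4],0],
  [[0,0,4],0],
], hand=52)

```text
time_s: 8.75
position: [488.6, -201.8, 8.8]
orientation: [-3.087, -0.584, 0.001]
wrist_force: [0.7, -0.3, -0.3]
gripper_width: 0.611
finger_force: 0.0
```

Call:
move_arm([
  [[0,0,0],0],
  [[0,0,0],0],
  [[0,0,0],0],
  [[0,0,0],0],
  [[0,0,0],0],
  [[0,0,0],0],
], hand=30, force=50)

```text
time_s: 9.25
position: [488.7, -201.8, 9.2]
orientation: [3.087, 0.584, 0.0]
wrist_force: [-1.0, 0.1, 5.4]
gripper_width: 0.459
finger_force: 50.8
```

Call:
move_arm([
  [[0,0,-4],0],
  [[0,0,-12],0],
  [[0,0,-25],0],
  [[0,0,-50],0],
  [[0,0,-80],0],
  [[0,0,-110],0],
  [[0,0,-140],0],
  [[0,0,-150],0],
  [[0,0,-150],0],
  [[0,0,-150],0],
])

```text
time_s: 10.08
position: [488.7, -202.1, 159.7]
orientation: [3.086, 0.583, 0.001]
wrist_force: [0.2, 0.0, -0.8]
gripper_width: 0.458
finger_force: 50.4
```

```bash
python3 - <<'E'
from h import *
from bench import *
s=state();print(s["position"],axes(s)[1],s["gripper_width"],s["finger_force"])
c=capture("wrist");cv2.imwrite("pics/w4.png",c["color"]);np.savez("pics/w4.npz",**c)
E
```

```text
[ 488.65790753 -202.10845178  159.6849151 ] 21.405915704072484 0.4579232426596677 50.38235306739807
```

View pics/w4.png

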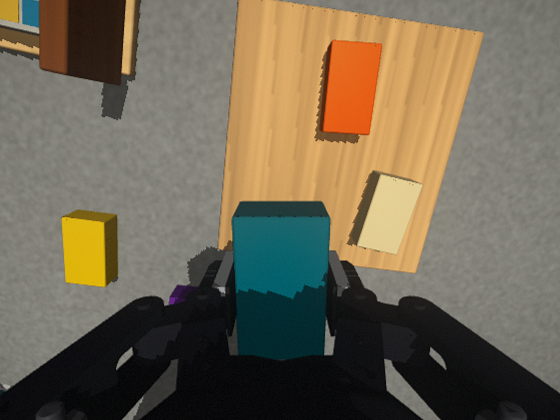

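Block is held squarely: top far edge at row 216 (columns 233–329), lower far edge at row 202. I'll measure where it sits in the gripper.

```bash
python3 - <<'E'
from h import *
from bench import *
s=state();c=dict(np.load("pics/w4.npz"));M,a=axes(s);p0=s["position"]
g=cv2.cvtColor(c["color"],cv2.COLOR_BGR2HSV)[...,2].astype(float)
for u in (245,265,285,305,320):
    col=cv2.GaussianBlur(g,(3,3),0)[:,u];d=np.diff(col[190:230]);i,j=190+np.argmin(d[:18]),190+10+np.argmax(d[10:])
    for v,z in((i+.5,p0[2]-1.2),(j+.5,p0[2]+24.8)):
        print(u,v,((ray(c,(u,v),z)[0]-p0)@M).round(1),end=" | ")
    print()
m=mask(c,(80,90,30),(105,255,255));
for v in (225,250):
    x=np.nonzero(m[v,200:360])[0]+200;print(v,[((ray(c,(u,v),p0[2]+24.8)[0]-p0)@M).round(1) for u in (x.min(),x.max()+1)])
E
```

```text
245 200.5 [ 34.1 -17.8   1.2] | 245 216.5 [ 34.4 -15.  -24.8] | 
265 200.5 [34.1 -8.1  1.2] | 265 216.5 [ 34.4  -6.9 -24.8] | 
285 200.5 [34.1  1.5  1.2] | 285 216.5 [ 34.4   1.1 -24.8] | 
305 200.5 [34.1 11.1  1.2] | 305 216.5 [ 34.4   9.1 -24.8] | 
320 200.5 [34.1 18.3  1.2] | 320 216.5 [ 34.4  15.1 -24.8] | 
225 [array([ 30.8, -19.9, -24.8]), array([ 30.7,  19.3, -24.8])]
250 [array([ 19.9, -20.4, -24.8]), array([ 19.8,  19.3, -24.8])]
```

```bash
python3 - <<'E'
from h import *
from bench import *
s=state();print(go(s,(513,61,160),9.6))
E
```

```text
(array([ 119. , -235.7,   -1.2]), np.float64(0.206))
```

Call:
move_arm([
  [[6,-12,0],0.01],
  [[17,-33,0],0.03],
  [[29,-57,0],0.05],
  [[41,-81,0],0.07],
  [[53,-105,0],0.09],
  [[65,-129,0],0.11],
  [[77,-153,0],0.13],
  [[89,-177,0],0.155],
  [[101,-200,0],0.175],
  [[111,-220,0],0.195],
  [[119,-236,0],0.206],
  [[119,-236,0],0.206],
])

```text
time_s: 11.13
position: [512.5, 65.2, 158.0]
orientation: [-3.128, -0.269, 0.003]
wrist_force: [0.1, 0.8, -1.3]
gripper_width: 0.458
finger_force: 50.4
```

```bash
python3 - <<'E'
from h import *
from bench import *
s=state();print(s["position"],axes(s)[1],s["qd"].round(3).max())
c=capture("wrist");cv2.imwrite("pics/w5.png",c["color"]);np.savez("pics/w5.npz",**c)
hsv=cv2.cvtColor(c["color"],cv2.COLOR_BGR2HSV)
m=mask(c,(0,40,0),(25,255,140))
for k in blobs(m,600):print(rect(c,k,38),cv2.boundingRect(k))
E
```

```text
[512.53711576  65.18761735 158.02759025] 9.83681111989473 0.086
[ 529.  -110.   203.6    4.3   13.7] (467, 96, 30, 221)
[624.3  79.7  69.2  41.1   9.6] (261, 11, 56, 99)
[585.8  51.5 198.2 170.3 -80.6] (196, 0, 258, 221)
[563.2 159.9 174.7  53.1   3.3] (144, 0, 65, 226)
```

View pics/w5.png

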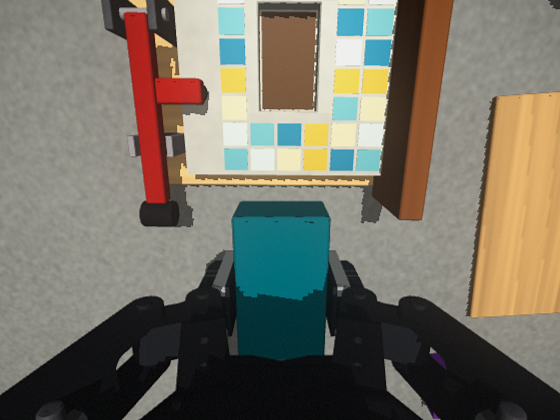

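Pocket mouth visible at (259–320, 2–112); the latch sits in its catch at (155,145). The arm was still settling, so I'll re-measure the mouth outline now.

```bash
python3 - <<'E'
from h import *
from bench import *
c=capture("wrist");s=state();print(s["position"],axes(s)[1])
for th in (120,150,170):
    v=cv2.cvtColor(c["color"],cv2.COLOR_BGR2HSV)[...,2];m=np.zeros_like(v);m[0:122,250:328]=(v[0:122,250:328]<th)*255
    m=cv2.morphologyEx(m,cv2.MORPH_OPEN,np.ones((3,3)))
    k=max(blobs(m,600),key=cv2.contourArea);r=rect(c,k,38);print(th,r,cv2.boundingRect(k))
    t=r[:2]+.7*np.array([.986,.167]);print(go(s,(t[0],t[1],120),r[4]),go(s,(t[0],t[1],49.2),r[4]))
E
```

```text
[512.63323914  61.68836669 157.97502093] 9.710217717706385
120 [658.5  85.6  45.3  10.4 -80.2] (255, 2, 62, 17)
(array([148.6,   1.1,  37.7]), np.float64(1.569)) (array([148.7,   1.1, 108.5]), np.float64(1.569))
150 [627.3  80.2  74.7  46.    9.1] (255, 1, 63, 108)
(array([116.9,   1.1,  37.7]), np.float64(0.011)) (array([117.1,   1.2, 108.5]), np.float64(0.011))
170 [627.6  79.7  74.7  46.5   9.8] (255, 1, 64, 108)
(array([117.1,   1.7,  37.7]), np.float64(-0.002)) (array([117.3,   1.7, 108.5]), np.float64(-0.002))
```

Call:
move_arm([
  [[15,0,0],0],
  [[40,1,0],0],
  [[65,1,0],0],
  [[90,1.3,10],0],
  [[108,1.3,25],0],
  [[117,1.3,45],0],
  [[117,1.3,62],0],
  [[117,1.3,75],0],
  [[117,1.3,85],0],
  [[117,1.3,88],0],
  [[117,1.3,88],0],
  [[117,1.3,88],0],
])

```text
time_s: 12.23
position: [629.1, 79.4, 71.7]
orientation: [3.131, 0.263, 0.001]
wrist_force: [0.0, -0.1, -0.6]
gripper_width: 0.466
finger_force: 50.4
```

```bash
python3 - <<'E'
from h import *
from bench import *
s=state();print(s["position"],axes(s)[1],s["gripper_width"])
print(go(s,(628.1,80.1,49.2),9.6))
E
```

```text
[629.10757065  79.35682294  71.74623763] 9.607687573832763 0.4656459709996615
(array([-0.9, -0.9, 22.5]), np.float64(0.0))
```

Call:
move_arm([
  [[0,0,5],0],
  [[-0.5,-0.5,10],0],
  [[-0.5,-0.5,14],0],
  [[-0.5,-0.5,18],0],
  [[-0.5,-0.5,20],0],
  [[-0.5,-0.5,21],0],
  [[-0.5,-0.5,22],0],
  [[-0.5,-0.5,22],0],
  [[-0.5,-0.5,22],0],
  [[-0.5,-0.5,22],0],
  [[-0.5,-0.5,22],0],
  [[-0.5,-0.5,22],0],
])

```text
time_s: 13.23
position: [628.4, 80.0, 49.2]
orientation: [-3.13, -0.263, -0.0]
wrist_force: [0.3, -0.1, -1.1]
gripper_width: 0.461
finger_force: 50.4
```

```bash
python3 - <<'E'
from h import *
from bench import *
s=state();print(s["position"],axes(s)[0].round(3),axes(s)[1],s["wrist_force"])
print(go(s,(628.1,80.1,49.2),9.6))
c=capture("wrist");v=capture("scene");M=axes(s)[0];p0=s["position"]
W=cloud(c);m=mask(c,(80,90,30),(105,255,255))
g=cv2.GaussianBlur(cv2.cvtColor(c["color"],cv2.COLOR_BGR2HSV)[...,2].astype(float),(3,3),0)
for u in (265,285,305):
    d=np.diff(g[200:230,u]);j=200+np.argmax(d);print(u,j,((ray(c,(u,j+.5),p0[2]+24.8)[0]-p0)@M).round(1))
cv2.imwrite("pics/fin.png",np.vstack([c["color"][:240],cv2.resize(v["color"][180:300,210:420],(560,320))]))
E
```

```text
[628.36842932  79.95266842  49.17417672] [[ 0.986  0.167  0.   ]
 [ 0.167 -0.986  0.   ]
 [ 0.    -0.    -1.   ]] 9.612747573046219 [ 0.26643966 -0.11591149 -1.05212872]
(array([-0.2, -0.2, -0. ]), np.float64(0.0))
265 216 [ 34.2  -7.3 -24.8]
285 216 [ 34.2   0.7 -24.8]
305 216 [ 34.2   8.6 -24.8]
```

View pics/fin.png

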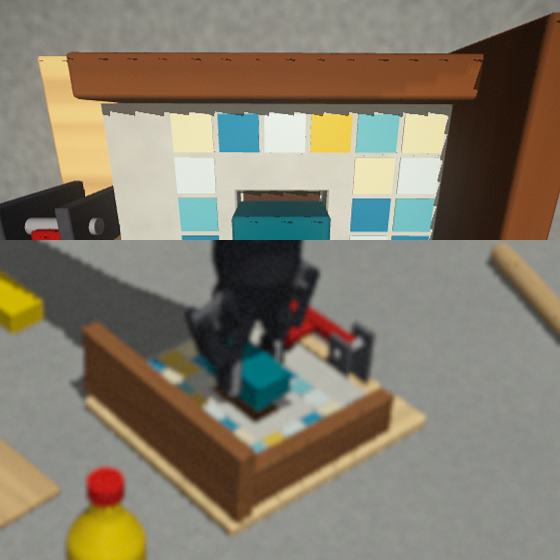

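The top part shows the block (233–329) centred on the pocket's far mouth edge (236–327, row 190). The bottom part shows it hovering level, clear of the panel, with the latch down. Handing in.

```bash
python3 -c "
from bench import *
print(close_job())"
```

```text
the job is handed in; nothing more can be done
None
```

The job is handed in: the latch is closed in its catch, and the teal block is held still and level about 10 mm above the panel. By my measurements it is centred on the pocket to within about 1 mm and square to it; the hand-in returned no verdict.

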